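# Set the bench dog and hold the spring jaw open

### The arm

A 7-joint arm with a two-finger parallel gripper is mounted at the origin on the work surface. World frame = base frame: x ahead of the robot, y to its left, z up, the work surface at z = 0. Lengths are in m, angles in rad, forces in N, time in s.
With the tool pointing down it reaches from about 0.4 to 0.85 m from the base axis. Payload 10.4 kg.
Tool frame: the origin (TCP) lies at the very end of the fingers, on their centre line; the grasp point (between the pads) lies 19 mm behind it (r.pinch_z is the distance from the TCP to the grasp point, in m); z points along the fingers, y is the line along which they close (so a half turn about z gives the same grasp; the last joint's range is limited). The gripper opens to 87 mm and grips with 3 to 60 N. Pads are 19 mm wide; open, the fingers measure 117 mm over their backs; the gripper's body (75 mm by 190 mm) begins 51 mm behind the grasp point.
Start: joints at [1.119, 0.332, -0.065, 1.46, 0.022, 1.35, -0.088], TCP at [0.26, -0.568, 0.223] pointing down, gripper open.
Joint ranges: [-2.6, 2.6], [-0.5, 2.12], [-1.47, 1.34], [0.16, 2.42], [-1.27, 4.41], [0.06, 2.06], [-2.6, 2.6]. Speed limits (rad/s): [2.22, 2.22, 2.79, 2.79, 3.14, 3.14, 3.14].

### API

Orientations are given as a unit quaternion [x, y, z, w].
In Python, from bench import sensors, vision, r gives the robot as it stands.
- The arm moves only by the shell command python3 -m crank 'ROWS' [OPENING] [FORCE]. ROWS is JSON, a list of rows, each a list of 2 entries, a list of its own where there are three numbers: the shift along the tool's x, y, z normalised to -1 to 1, where 1 is 3 cm, then the turn about the tool's z normalised to -1 to 1, where 1 is 8 degrees. A call has 1 to 12 rows; each row shifts and turns the commanded pose from where the row before left it, along the tool's axes as they then stand; what a row does not reach is not made up. A row lasts 1/8 s, in which the tool goes at most 62.5 mm and 10.7 degrees, less where a joint would pass 70% of its speed; a pose out of reach is approached as far as the arm can. A call with a number of a shift or a turn outside -1 to 1 is refused whole. A call with a gripper value outside its range is refused whole. OPENING is the opening, from 0 (shut) to 1 (fully open), set as the call begins (- or left out, the last holds). The fingers move at their own pace and stop on an object; FORCE is the grip in N (left out, the last holds). Time passes only in rows, so rows that do not move let the fingers close. It gives the time, the measured TCP pose, the force, the opening and the grip force at its end, in the units of the state.
- sensors.read_state(): the state, without advancing time (a new reading comes with each control period).
- vision.camera(name): name is "scene" or "top"; returns the picture (384x512x3 uint8, red, green, blue); there is no depth.
- vision.camera_model(name): a dict with "vertical_fov" (degrees; the focal length in pixels is half the picture's height over the tangent of half this angle, whatever the lens; pixels are square), "cx", "cy" (the principal point, pixels), "dist" ([k1, k2, p1, p2, k3] as OpenCV has them; the pictures are not rectified), "camera_from_world" (4x4, takes a point from world to camera coordinates). Camera axes: x right, y down, z forward; pixel columns grow to the right and rows downward; lengths in m; the calibration is good to about 2 mm. A picture is of the moment at which its call begins. camera_model takes no time and is no camera call.
- r.close_job(): hands the job in; it is judged then, once.
The state is a dict: "time": time; "joint_positions": joint angles; "joint_vel": joint speeds; "joint_torque": joint torques, N m; "ee_pos": TCP position; "eef_rot": TCP orientation; "ft_force": force on the tool from outside, world axes, zero at the start; "torque": the same for the moment, N m; "width": finger opening in m; "grip_force": force on a finger pad.
Only numpy, scipy, OpenCV 4.12 (cv2) and the standard library are available. Lean on these libraries where they do the work, as an engineer would, in place of code of your own. Each camera call takes 0.05 s, during which the arm holds its last target. There are 200 camera calls.

### The job

Get the spring-jaw board clamp ready for your workmate to lay a board in: first stand the one bench dog that fits its round hole snugly in that hole, pushed fully home, and let go of it, with the other two dogs and the tools around left standing or lying where they are. Then pull the jaw back by its blue handle, against its spring, until its yellow pointers line up with the red marks on the clamp's base. Keep hold of the handle and keep the jaw there: the job finishes while you are still holding it, with nothing else propping it open.

Things in the scene. Friction and masses are not known exactly. Their poses are not given: they have to be found in the camera images.
- clamp: the clamp's fixed base: a pale beech board 320 x 150 x 30 mm (its own x, y, z) bolted to the bench. Origin: centre of its underside, on the bench. Its x runs from the handle end to the dog-hole end, z is up. A steel end stop 78 mm wide (y), 14 mm long, 10 mm above the board's top, stands at its handle end (x -159 to -145 mm); low steel guide rails, only drawn, rise 12 mm above the board's top beside the slide.
- dog_hole (a point): centre of the mouth of the round dog hole, in the board's top, 30 mm above the bench, at x +80 mm, y 0 of the board. Hole 32 mm in diameter, 25 mm deep with a flat floor (5 mm above the bench), its rim chamfered 2.5 mm. Its axes are those of the base.
- dog_small: thin bench dog: plain upright aluminium pin 22 mm in diameter, 75 mm tall, black ring near its top, about 77 g; too loose for the hole. Origin: centre of its foot, z along the pin.
- dog_mid: the bench dog that fits: plain upright aluminium pin 30 mm in diameter, 75 mm tall, black ring near its top, foot chamfered 2 mm, about 143 g (varies). Origin: centre of its foot, z along the pin. Fully home it stands 50 mm out of the board.
- dog_large: thick bench dog: plain upright aluminium pin 38 mm in diameter, 75 mm tall, black ring near its top, about 230 g; does not enter the hole. Origin: centre of its foot, z along the pin.
- jaw (a joint): how far the jaw is pulled back, in m: 0 = at rest (closed), 0.080 = end of travel. It slides along the base's -x direction, away from the dog hole, and springs back when let go: the pull needed is about 4.6 N at rest and rises by 1.3 N per 10 mm (9 to 13 N at the marks).
- jaw_handle (a point): middle of the top edge of the blue pull handle, 93 mm above the bench; moves with the jaw. The handle is an upright plate 16 mm thick along the base's x, 60 mm wide along its y, rising 52 mm above the aluminium slide plate (plate top 41 mm above the bench). At rest it stands at x -70 mm of the base.
- jaw_pointer (a point): point on the slide's centre line level with the two yellow pointers (6 mm wide tabs on both sides of the slide), 30 mm above the bench; at x -25 mm of the base at rest. The dark jaw block (90 mm wide, top 79 mm above the bench) is on the same slide; its back is 60 mm in front (+x) of the handle's centre, its face 65 mm from the hole's centre at rest.
- mark: the two red marks, 5 mm wide stripes on the top of the base at both sides of the slide (30 mm long across it). Origin: between them on the slide's centre line, 30 mm above the bench; same axes as the base. It lies somewhere 35 to 60 mm behind (-x of) the pointers at rest.
- chisel: bystander: wood-handled chisel lying on the bench, 245 mm long along its x, 29 mm high. Origin: under the joint of handle and blade.
- mallet: bystander: wooden mallet lying on the bench, handle towards its -x, head 70 x 110 x 60 mm centred at its x +120 mm, 265 mm overall. Origin: on the bench under the handle.
- finish_can: bystander: upright can, 52 mm in diameter, 150 mm tall. Origin: centre of its underside.
Things that resemble listed ones, but are neither listed nor needed, are in the scene too. Leave any brown look-alike of the dog_large alone.

How it is judged:
By the outcome, as a careful person would: the job done as asked, in the order asked, and still so for the second after the job is handed in, while the arm keeps its last pose, push and grip.
It also fails if it takes over 54 s, if anything falls off the work surface, if the arm or the gripper's body presses on something with over 40 N, if the wrist force passes 120 N, or if a joint passes its speed limit or range.

## Working session

There is one attempt and no reset: what is moved stays moved. The work goes in short steps, Python scripts to look and compute and a shell command to move; the robot and the scene stay as the last step left them, time stands still between calls to the robot, and variables do not carry over. Pictures are saved under pics/ and viewed, at most 12 in all, crops included, and the job is handed in when it is done.

```bash
mkdir -p pics; cat > h.py <<'E'
import numpy as np, cv2
from bench import sensors, vision, r
def K(m):
    f=192/np.tan(np.radians(m["vertical_fov"])/2)
    return np.array([[f,0,m["cx"]],[0,f,m["cy"]],[0,0,1.]])
def ray(name,uv):
    m=vision.camera_model(name);T=np.array(m["camera_from_world"])
    p=cv2.undistortPoints(np.array([[uv]],float),K(m),np.array(m["dist"],float)).ravel()
    R=T[:3,:3];return -R.T@T[:3,3], R.T@np.array([p[0],p[1],1])
def plane(name,uv,z):
    o,d=ray(name,uv);return o+d*(z-o[2])/d[2]
def proj(name,P):
    m=vision.camera_model(name);T=np.array(m["camera_from_world"])
    P=np.atleast_2d(np.array(P,float))
    return cv2.projectPoints(P,cv2.Rodrigues(T[:3,:3])[0],T[:3,3],K(m),np.array(m["dist"],float))[0].reshape(-1,2)
def snap(name,fn):
    im=np.array(vision.camera(name));cv2.imwrite(f"pics/{fn}.png",cv2.cvtColor(im,cv2.COLOR_RGB2BGR));return im
E
python3 - <<'E'
from h import *
for n in("top","scene"):
    snap(n,n+"0"); o,d=ray(n,(256,192)); print(n,o.round(3),d.round(3))
s=sensors.read_state();print(s)
E
```

```text
top [0.252 0.02  1.589] [ 0.227  0.002 -0.974]
scene [ 1.204 -0.664  1.322] [-0.409  0.458 -0.789]
{'time': 0.1, 'joint_positions': array([ 1.11937554,  0.33279427, -0.06472477,  1.46084276,  0.02161642,
        1.34987195, -0.08846607]), 'joint_vel': array([ 0.00047925, -0.00344957, -0.00153355, -0.00197237, -0.0009867 ,
       -0.00112331, -0.00115342]), 'joint_torque': array([ 2.03945565e-03, -6.24544430e+01,  2.51031120e-02, -3.90719569e+01,
       -6.14080369e-02,  3.65655811e-02,  7.34687524e-05]), 'ee_pos': array([ 0.25974303, -0.5681069 ,  0.22184951]), 'eef_rot': array([ 9.77093337e-01,  2.12810336e-01, -1.59766921e-04, -5.88758507e-04]), 'ft_force': array([-0.13670328,  1.09001178, -0.17317203]), 'torque': array([ 0.00013019, -0.00285754,  0.00755147]), 'grip_force': 0.0, 'width': 0.08713780533401057}
```

View pics/top0.png

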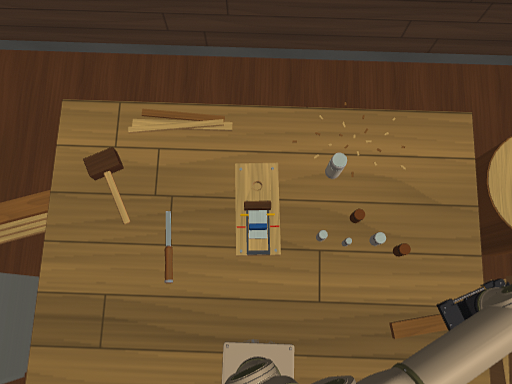

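View pics/scene0.png

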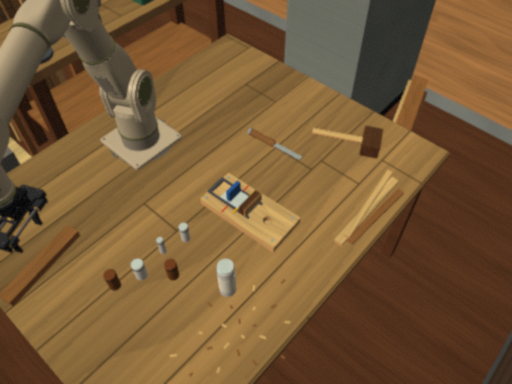

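The top view shows the clamp at about (258,209), with its hole end up. The grey pins are at (323,235), (348,241) and (379,239), brown look-alikes at (357,216) and (401,250), and the can at (337,165). Next I'll measure and zoom in.

```bash
cat > m.py <<'E'
from h import *
im={n:cv2.cvtColor(cv2.imread(f"pics/{n}0.png"),cv2.COLOR_BGR2HSV) for n in("top","scene")}
roi={"top":(230,155,420,265),"scene":(95,165,310,300)}
def blobs(n,lo,hi,amin=4):
    x0,y0,x1,y1=roi[n];m=cv2.inRange(im[n],lo,hi);k=np.zeros_like(m);k[y0:y1,x0:x1]=m[y0:y1,x0:x1]
    N,_,st,c=cv2.connectedComponentsWithStats(k)
    return [(c[i].round(1),st[i].tolist()) for i in range(1,N) if st[i][4]>=amin]
for n in im:
  for nm,lo,hi,z in(("red",(0,170,120),(6,255,255),.03),("red2",(174,150,120),(180,255,255),.03),("yel",(24,170,140),(34,255,255),.035),("blue",(100,130,40),(125,255,255),.093),("alu",(80,5,110),(125,90,255),.075)):
    for c,s in blobs(n,lo,hi): print(n,nm,c,s,plane(n,c,z).round(4))
E
python3 m.py
python3 - <<'E'
import cv2,numpy as np
a=cv2.imread('pics/top0.png')[155:265,230:310];b=cv2.imread('pics/top0.png')[205:260,310:415]
a=cv2.resize(a,None,fx=5,fy=5,interpolation=cv2.INTER_CUBIC)
b=cv2.resize(b,(400,210),interpolation=cv2.INTER_CUBIC)
c=cv2.imread('pics/scene0.png')[215:300,95:200];c=cv2.resize(c,(400,324),interpolation=cv2.INTER_CUBIC)
o=np.zeros((550,800,3),np.uint8);o[:550,:400]=a;o[:210,400:]=b;o[215:539,400:]=c
cv2.imwrite('pics/z1.png',o)
E
```

```text
top red [240.3 226.7] [237, 226, 8, 2, 12] [0.4933 0.072  0.03  ]
top red [274. 226.] [270, 226, 9, 1, 9] [ 0.4996 -0.0419  0.03  ]
top blue [257.3 226.5] [249, 224, 18, 6, 106] [0.4861 0.0147 0.093 ]
top alu [257.5 223. ] [249, 223, 18, 1, 18] [0.5006 0.0144 0.075 ]
top alu [249.1 233.1] [249, 230, 2, 8, 9] [0.4661 0.0408 0.075 ]
top alu [240.5 250.5] [240, 250, 2, 2, 4] [0.4082 0.0667 0.075 ]
scene blue [232.8 190.7] [227, 182, 13, 18, 125] [0.5049 0.0031 0.093 ]
scene alu [227.2 195.6] [226, 187, 5, 16, 20] [ 0.495  -0.0148  0.075 ]
```

View pics/z1.png

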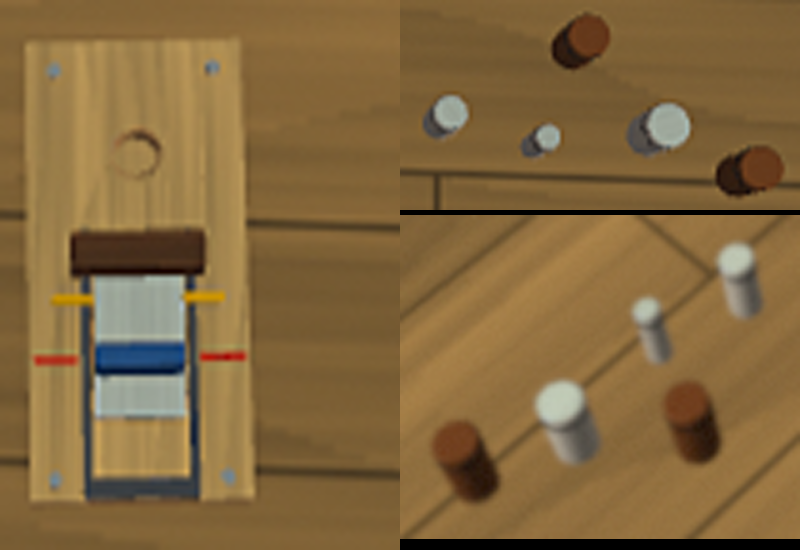

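The crops show the mid-sized pin, dog_mid, at top (323,234), the leftmost pin there and the upper-right pin in the scene view. The red marks lie at rows of about 226.5 and the yellow pointers at rows of about 214.5. Next come sub-pixel measurements.

```bash
cat > m2.py <<'E'
from h import *
B={n:cv2.imread(f"pics/{n}0.png") for n in("top","scene")}
def top_face(n,x0,y0,x1,y1):
    c=cv2.resize(B[n][y0:y1,x0:x1],None,fx=8,fy=8,interpolation=cv2.INTER_CUBIC)
    h=cv2.cvtColor(c,cv2.COLOR_BGR2HSV); m=((h[...,1]<60)&(h[...,2]>165)).astype(np.uint8)
    cs=cv2.findContours(m,0,2)[0]
    k=max(cs,key=cv2.contourArea);(cx,cy),ax,an=cv2.fitEllipse(cv2.convexHull(k))
    return np.array([(cx+.5)/8-.5+x0,(cy+.5)/8-.5+y0]),np.array(ax)/8
for nm,t,s in(("A",(312,225,332,247),(173,217,195,246)),("B",(340,232,355,249),(150,232,169,255)),("C",(366,227,390,250),(126,254,152,284))):
    for n,q in(("top",t),("scene",s)):
        c,ax=top_face(n,*q);P=plane(n,c,.075);o,d=ray(n,c);f=K(vision.camera_model(n))[0,0]
        print(nm,n,c.round(2),P.round(4),"axes mm",(ax*np.linalg.norm(P-o)/f*1e3).round(1))
# board features (top, z=.03)
g=lambda u,v:np.array([(u+.5)/5-.5+230,(v+.5)/5-.5+155])
for nm,u,v in(("c1",25,40),("c2",241,38),("c3",255,499),("c4",30,500),("hole",137,155),("redL",56,360),("redR",223,356),("yelL",73,300),("yelR",204,297)):
    print(nm,plane("top",g(u,v),.03).round(4))
E
python3 m2.py
python3 - <<'E'
import cv2
b=cv2.imread('pics/scene0.png')[165:255,195:305]
cv2.imwrite('pics/z2.png',cv2.resize(b,None,fx=6,fy=6,interpolation=cv2.INTER_CUBIC))
E
```

```text
A top [322.97 233.97] [ 0.4716 -0.2011  0.075 ] axes mm [23.7 25.6]
A scene [182.22 226.15] [ 0.4725 -0.1995  0.075 ] axes mm [23.5 29.2]
B top [348.57 240.41] [ 0.4533 -0.2847  0.075 ] axes mm [15.7 17.7]
B scene [158.81 239.26] [ 0.4537 -0.2823  0.075 ] axes mm [15.9 20.1]
C top [380.23 237.39] [ 0.4669 -0.3881  0.075 ] axes mm [33.  35.6]
C scene [136.11 263.51] [ 0.4677 -0.3858  0.075 ] axes mm [31.6 38.9]
c1 [0.7183 0.101  0.03  ]
c2 [ 0.7249 -0.0496  0.03  ]
c3 [ 0.4045 -0.0664  0.03  ]
c4 [0.3986 0.0839 0.03  ]
hole [0.6384 0.0202 0.03  ]
redL [0.4937 0.0703 0.03  ]
redR [ 0.5003 -0.0426  0.03  ]
yelL [0.5353 0.0604 0.03  ]
yelR [ 0.5405 -0.0287  0.03  ]
```

View pics/z2.png

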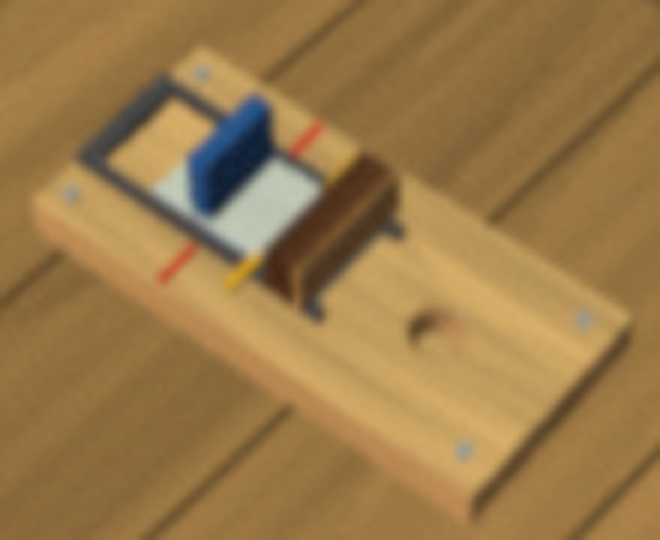

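The scene crop shows the board's corners at crop (200,45), (632,320), (472,500) and (35,205), the hole at about (437,329), the marks at (308,138) and (179,262), and the pointers at (343,170) and (243,272).

```bash
python3 - <<'E'
from h import *
g=lambda u,v:np.array([(u+.5)/6-.5+195,(v+.5)/6-.5+165])
P={}
for nm,u,v in(("c4",200,45),("c1",632,320),("c2",472,500),("c3",35,205),("hole",437,329),("redL",308,138),("redR",179,262),("yelR",243,272)):
    P[nm]=plane("scene",g(u,v),.03);print(nm,P[nm].round(4))
C=sum(P[k] for k in("c1","c2","c3","c4"))/4;print("C",C.round(4))
yaw=.051;cx=np.array([np.cos(yaw),np.sin(yaw)])
print("hole from corners",C[:2]+.08*cx,"redmid",((P["redL"]+P["redR"])/2).round(4))
from scipy.spatial.transform import Rotation as R
s=sensors.read_state();M=R.from_quat(s["eef_rot"]).as_matrix();print(M.round(3),s["ee_pos"])
d=np.array([.472,-.2003,.14])-s["ee_pos"];print("tool shift units",(M.T@d/.03).round(2))
E
```

```text
c4 [0.397  0.0878 0.03  ]
c1 [0.7176 0.1023 0.03  ]
c2 [ 0.7263 -0.0462  0.03  ]
c3 [ 0.4094 -0.0629  0.03  ]
hole [0.6398 0.0253 0.03  ]
redL [0.4941 0.0781 0.03  ]
redR [ 0.4999 -0.037   0.03  ]
yelR [ 0.5319 -0.018   0.03  ]
C [0.5626 0.0202 0.03  ]
hole from corners [0.64248246 0.02432575] redmid [0.497  0.0206 0.03  ]
[[ 0.909  0.416 -0.001]
 [ 0.416 -0.909  0.001]
 [-0.    -0.001 -1.   ]] [ 0.25974303 -0.5681069   0.22184951]
tool shift units [11.53 -8.2   2.74]
```

```bash
python3 -m crank '[[[0,0,0],0.9],[[0,0,0],0.9],[[0,0,0],0.9],[[0,0,0],0]]' 0.68 20; python3 -m crank '[[[0.64,-0.99,0],0],[[0.64,-0.99,0],0],[[0.64,-0.99,0],0],[[0.64,-0.99,0],0],[[0.64,-0.99,0],0],[[0.64,-0.99,0],0],[[0.64,-0.99,0],0],[[0.64,-0.99,0],0],[[0.64,-0.99,0],0],[[0.64,-0.99,0],0],[[0.64,-0.99,0],0],[[0,0,0],0]]'
cat > go.py <<'E'
from h import *
from scipy.spatial.transform import Rotation as R
import sys
s=sensors.read_state();M=R.from_quat(s["eef_rot"]).as_matrix()
t=np.array([float(a) for a in sys.argv[1:4]])
print(s["time"],s["ee_pos"].round(4),"yaw",np.degrees(np.arctan2(M[1,0],M[0,0])).round(2),"tilt",M[:2,2].round(4),"w",round(s["width"],4),"F",s["ft_force"].round(1),"grip",round(s["grip_force"],1))
print("units",(M.T@(t-s["ee_pos"])/.03).round(3))
E
python3 go.py .472 -.2003 .036
```

```text
time: 0.6
ee_pos: [0.2599, -0.5682, 0.2222]
eef_rot: [1.0, 0.026, -0.0, -0.0]
ft_force: [-0.1, 0.0, 0.3]
width: 0.0609
grip_force: 0.0
time: 2.1
ee_pos: [0.4552, -0.2284, 0.2226]
eef_rot: [1.0, 0.03, 0.0, -0.0]
ft_force: [-0.3, 0.4, 0.5]
width: 0.0596
grip_force: 0.0
2.1 [ 0.4552 -0.2284  0.2226] yaw 3.42 tilt [0.0003 0.0006] w 0.0596 F [-0.3  0.4  0.5] grip 0.0
units [ 0.614 -0.899  6.219]
```

```bash
python3 -m crank '[[[0.61,-0.9,0],0],[[0,0,0],0],[[0,0,0.95],0],[[0,0,0.95],0],[[0,0,0.9],0],[[0,0,0.5],0],[[0,0,0],0]]'; python3 go.py .472 -.2003 .036
python3 - <<'E'
from h import *
a=snap("scene","s1")[190:260,145:225];b=snap("top","t1")[200:260,290:360]
o=np.hstack([cv2.resize(a,(400,350)),cv2.resize(b,(400,350))])
cv2.imwrite("pics/z3.png",o[...,::-1])
E
```

```text
time: 2.98
ee_pos: [0.47, -0.2038, 0.1229]
eef_rot: [1.0, 0.026, -0.001, -0.0]
ft_force: [-0.5, -0.5, 0.4]
width: 0.0587
grip_force: 0.0
2.975 [ 0.47   -0.2038  0.1229] yaw 2.97 tilt [-0.0015  0.0004] w 0.0587 F [-0.5 -0.5  0.4] grip 0.0
units [ 0.076 -0.111  2.898]
```

View pics/z3.png

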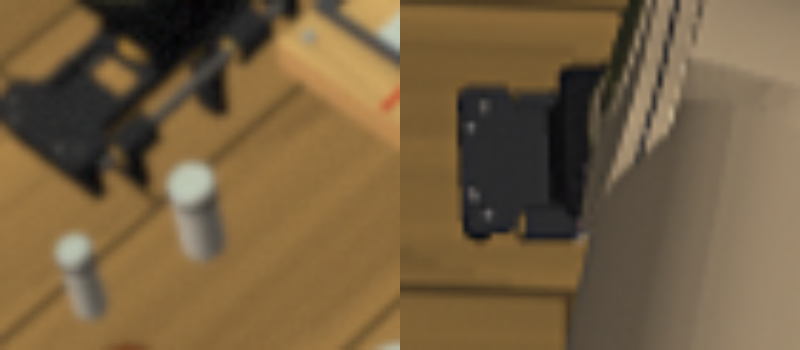

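The scene crop shows the fingertips at about (140,185) and (215,105), straddling the pin's axis above its top at (190,185). The alignment is good, so I'll descend and grip.

```bash
python3 -m crank '[[[0.08,-0.1,0.7],0],[[0,0,0.7],0],[[0,0,0.7],0],[[0,0,0.6],0],[[0,0,0.2],0],[[0,0,0],0]]'; python3 go.py .472 -.2003 .036; python3 -m crank '[[[0,0,0],0],[[0,0,0],0],[[0,0,0],0],[[0,0,0],0],[[0,0,0],0]]' 0.2 25;  python3 go.py .472 -.2003 .17
```

```text
time: 3.82
ee_pos: [0.4732, -0.2003, 0.0368]
eef_rot: [1.0, 0.026, 0.0, 0.0]
ft_force: [0.5, 0.2, -0.4]
width: 0.0589
grip_force: 0.0
3.825 [ 0.4732 -0.2003  0.0368] yaw 2.97 tilt [ 0.0001 -0.0001] w 0.0589 F [ 0.5  0.2 -0.4] grip 0.0
units [-0.039 -0.001  0.026]
time: 4.45
ee_pos: [0.4731, -0.2002, 0.0367]
eef_rot: [1.0, 0.026, 0.0, 0.0]
ft_force: [-0.7, 0.2, 1.6]
width: 0.0292
grip_force: 24.9
4.45 [ 0.4731 -0.2002  0.0367] yaw 2.97 tilt [ 0.0003 -0.0001] w 0.0292 F [-0.7  0.2  1.6] grip 24.9
units [-3.700e-02  1.000e-03 -4.444e+00]
```

```bash
python3 -m crank '[[[0,0,-0.3],0],[[0,0,-0.8],0],[[0,0,-0.9],0],[[0,0,-0.9],0],[[0.4,-0.4,-0.9],0],[[0.8,-0.9,0],0],[[0.8,-0.95,0],0],[[0.8,-0.95,0],0],[[0.8,-0.95,0],0],[[0.8,-0.95,0],0],[[0.8,-0.95,0],0],[[0.8,-0.95,0],0]]'; python3 -m crank '[[[0,0,0],0],[[0,0,0],0],[[0,0,0],0]]'; python3 go.py .643 .0228 .085
```

```text
time: 5.95
ee_pos: [0.6424, 0.0197, 0.1509]
eef_rot: [1.0, 0.026, -0.0, 0.0]
ft_force: [0.8, 0.0, -0.4]
width: 0.0293
grip_force: 24.9
time: 6.32
ee_pos: [0.6416, 0.0174, 0.1507]
eef_rot: [1.0, 0.025, -0.0, 0.0]
ft_force: [-0.4, -0.1, -1.4]
width: 0.0291
grip_force: 24.9
6.325 [0.6416 0.0174 0.1507] yaw 2.87 tilt [-0.0001 -0.0009] w 0.0291 F [-0.4 -0.1 -1.4] grip 24.9
units [ 0.056 -0.179  2.191]
```

```bash
python3 -m crank '[[[0.06,-0.18,0.5],0],[[0,0,0.6],0],[[0,0,0.6],0],[[0,0,0.45],0],[[0,0,0],0],[[0,0,0],0]]'; python3 go.py .643 .0228 .082
python3 - <<'E'
from h import *
from scipy.spatial.transform import Rotation as R
a=snap("scene","s2");b=snap("top","t2")
s=sensors.read_state();M=R.from_quat(s["eef_rot"]).as_matrix()
foot=s["ee_pos"]+[-.0,0,-.0367]
print(foot,proj("scene",[foot,[.6415,.0225,.03]]),proj("top",[foot,[.6415,.0225,.03]]))
a=a[165:255,195:305];a=cv2.resize(a,None,fx=7,fy=6.5,interpolation=cv2.INTER_CUBIC)
cv2.imwrite("pics/z4.png",a[...,::-1])
E
```

```text
time: 7.08
ee_pos: [0.6438, 0.0244, 0.0865]
eef_rot: [1.0, 0.026, 0.0, -0.0]
ft_force: [-0.2, 0.2, -0.4]
width: 0.0295
grip_force: 24.9
7.075 [0.6438 0.0244 0.0865] yaw 2.97 tilt [0.0008 0.0001] w 0.0295 F [-0.2  0.2 -0.4] grip 24.9
units [-0.029  0.051  0.151]
[0.64396002 0.02436863 0.05018037] [[268.27801158 216.81115549]
 [267.2420769  220.20550648]] [[255.87454127 182.55874197]
 [256.35797713 184.71096288]]
```

View pics/z4.png

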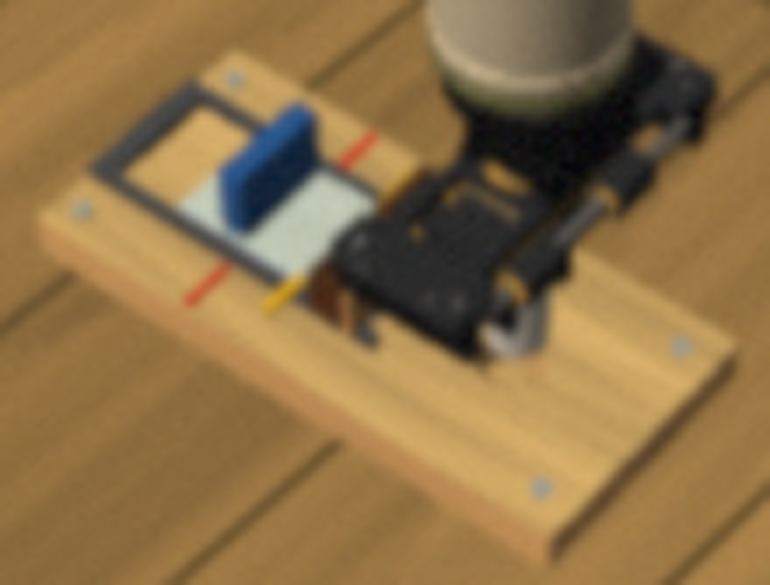

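The pin's foot (right edge about crop x 550) appears just above the hole, matching the projected foot at (268,217) within about a pixel. I'll descend gently and watch the force.

```bash
python3 -m crank '[[[-0.03,0.05,0.25],0],[[0,0,0.25],0],[[0,0,0],0]]'; python3 go.py .643 .0228 .0417;python3 -m crank '[[[0,0,0.2],0],[[0,0,0.15],0],[[0,0,0],0]]'; python3 go.py .643 .0228 .0417
```

```text
time: 7.55
ee_pos: [0.6419, 0.0227, 0.07]
eef_rot: [1.0, 0.026, -0.001, 0.0]
ft_force: [-0.0, 0.5, -1.1]
width: 0.029
grip_force: 24.9
7.55 [0.6419 0.0227 0.07  ] yaw 2.97 tilt [-0.0016 -0.0002] w 0.029 F [-0.   0.5 -1.1] grip 24.9
units [ 0.038 -0.002  0.943]
time: 7.92
ee_pos: [0.6423, 0.0228, 0.06]
eef_rot: [1.0, 0.026, -0.0, 0.0]
ft_force: [0.1, -0.2, -1.1]
width: 0.0291
grip_force: 24.9
7.925 [0.6423 0.0228 0.06  ] yaw 2.98 tilt [-0.0007 -0.0001] w 0.0291 F [ 0.1 -0.2 -1.1] grip 24.9
units [0.024 0.001 0.61 ]
```

```bash
python3 -m crank '[[[0,0,0.2],0],[[0,0,0.2],0],[[0,0,0],0]]'; python3 go.py .643 .0228 .0417;python3 -m crank '[[[0,0,0.15],0],[[0,0,0.1],0],[[0,0,0],0]]'; python3 go.py .643 .0228 .0417
```

```text
time: 8.3
ee_pos: [0.6423, 0.0227, 0.0478]
eef_rot: [1.0, 0.026, -0.0, 0.0]
ft_force: [-0.5, -0.3, -1.7]
width: 0.0293
grip_force: 24.9
8.3 [0.6423 0.0227 0.0478] yaw 2.97 tilt [-0.0009 -0.0002] w 0.0293 F [-0.5 -0.3 -1.7] grip 24.9
units [ 0.025 -0.004  0.203]
time: 8.68
ee_pos: [0.6428, 0.0231, 0.0417]
eef_rot: [1.0, 0.026, 0.0, -0.0]
ft_force: [-2.8, 1.5, 4.7]
width: 0.0292
grip_force: 25.0
8.675 [0.6428 0.0231 0.0417] yaw 2.98 tilt [0.0005 0.0001] w 0.0292 F [-2.8  1.5  4.7] grip 25.0
units [ 0.006  0.01  -0.002]
```

```bash
python3 -m crank '[[[0,0,0.07],0],[[0,0,0],0]]'; python3 -m crank '[[[0,0,0],0],[[0,0,0],0],[[0,0,0],0],[[0,0,0],0]]' 0.6 25;  python3 -m crank '[[[0,0,-0.3],0],[[0,0,-0.6],0],[[0,0,-0.9],0],[[0,0,-0.9],0],[[0,0,-0.9],0],[[0,0,0],0]]'; python3 go.py .4922 .0151 .15; python3 -c "from h import *;print(sensors.read_state()['joint_positions'].round(2))"
```

```text
time: 8.93
ee_pos: [0.6432, 0.0234, 0.0414]
eef_rot: [1.0, 0.026, 0.001, -0.0]
ft_force: [-10.0, 0.9, 18.7]
width: 0.0295
grip_force: 25.1
time: 9.43
ee_pos: [0.6426, 0.0227, 0.0387]
eef_rot: [1.0, 0.026, -0.0, 0.0]
ft_force: [0.2, 0.0, -0.2]
width: 0.0512
grip_force: 0.0
time: 10.18
ee_pos: [0.6442, 0.0231, 0.1508]
eef_rot: [1.0, 0.026, 0.003, -0.0]
ft_force: [0.8, -0.4, 0.3]
width: 0.0521
grip_force: 0.0
10.175 [0.6442 0.0231 0.1508] yaw 2.97 tilt [0.0057 0.0002] w 0.0521 F [ 0.8 -0.4  0.3] grip 0.0
units [-5.075e+00  5.000e-03 -1.000e-03]
[ 0.23  0.45 -0.45  1.48  0.2   1.24 -1.76]
```

```bash
python3 -m crank '[[[0,0,0],0.94],[[0,0,0],0.94],[[0,0,0],0.94],[[0,0,0],0.94],[[0,0,0],0.94],[[0,0,0],0.94],[[0,0,0],0.94],[[0,0,0],0.94],[[0,0,0],0.94],[[0,0,0],0.94],[[0,0,0],0.94],[[0,0,0],0.91]]' 0.55;  python3 -m crank '[[[0,0.8,0],0],[[0,0.9,0],0],[[0,0.9,0],0],[[0,0.9,0],0],[[0,0.9,0],0],[[0,0.65,0],0],[[0,0,0],0],[[0,0,0],0]]'; python3 go.py .4922 .0151 .059; python3 -c "from h import *;print(sensors.read_state()['joint_positions'].round(2))"
python3 - <<'E'
from h import *
a=snap("scene","s3")[165:255,195:305];b=snap("top","t3")[155:265,230:310]
o=np.hstack([cv2.resize(a,(500,410),interpolation=2),cv2.resize(b,(300,410),interpolation=2)])
cv2.imwrite("pics/z5.png",o[...,::-1])
E
```

```text
time: 11.68
ee_pos: [0.6353, 0.0202, 0.1303]
eef_rot: [0.787, -0.617, -0.015, 0.011]
ft_force: [-0.1, -1.7, -3.5]
width: 0.048
grip_force: 0.0
time: 12.68
ee_pos: [0.4904, -0.017, 0.1356]
eef_rot: [0.788, -0.616, -0.015, 0.011]
ft_force: [-0.4, 0.2, 0.1]
width: 0.0479
grip_force: 0.0
12.675 [ 0.4904 -0.017   0.1356] yaw -76.04 tilt [-0.0375  0.0013] w 0.0479 F [-0.4  0.2  0.1] grip 0.0
units [-0.997 -0.41   2.551]
[-1.19  0.36  1.34  1.93 -0.37  1.19 -2.6 ]
```

View pics/z5.png

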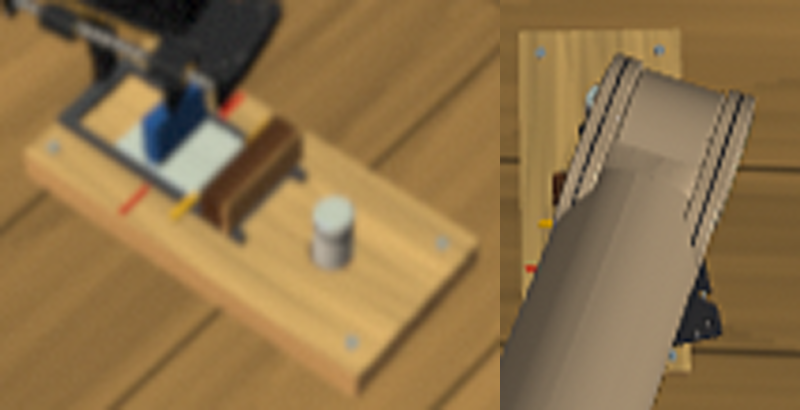

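The scene crop shows the dog standing home at (332,230) and the gripper over the handle. But the turn ran joint 7 to its limit, so I'll turn the other way for the equivalent half-turn grasp.

```bash
python3 -m crank '[[[0,0,-0.8],0],[[0,0,-0.8],0],[[0,0,0],-0.96],[[0,0,0],-0.96],[[0,0,0],-0.96],[[0,0,0],-0.96],[[0,0,0],-0.96],[[0,0,0],-0.96],[[0,0,0],-0.96],[[0,0,0],-0.96],[[0,0,0],-0.96],[[0,0,0],-0.96]]' ;  python3 -m crank '[[[0,0,0],-0.96],[[0,0,0],-0.96],[[0,0,0],-0.96],[[0,0,0],-0.96],[[0,0,0],-0.96],[[0,0,0],-0.96],[[0,0,0],-0.96],[[0,0,0],0],[[0,0,0],0]]'; python3 go.py .4922 .0151 .059; python3 -c "from h import *;print(sensors.read_state()['joint_positions'].round(2))"
```

```text
time: 14.28
ee_pos: [0.5036, -0.0235, 0.177]
eef_rot: [1.0, 0.012, -0.024, -0.004]
ft_force: [-1.1, -0.4, -0.3]
width: 0.0477
grip_force: 0.0
time: 15.4
ee_pos: [0.5033, -0.0231, 0.1769]
eef_rot: [0.888, 0.46, -0.02, -0.015]
ft_force: [0.6, -0.9, -0.3]
width: 0.0482
grip_force: 0.0
15.4 [ 0.5033 -0.0231  0.1769] yaw 54.8 tilt [-0.0492  0.0085] w 0.0482 F [ 0.6 -0.9 -0.3] grip 0.0
units [ 0.912 -0.861  3.954]
[-0.85  0.17  0.9   1.83 -0.15  1.26 -0.52]
```

```bash
python3 -m crank '[[[0,0,0],-0.95],[[0,0,0],-0.95],[[0,0,0],-0.95],[[0,0,0],-0.95],[[0,0,0],-0.95],[[0,0,0],0],[[0,0,0],0]]' ; python3 go.py .4922 .0151 .1; python3 -c "from h import *;print(sensors.read_state()['joint_positions'].round(2))"
```

```text
time: 16.27
ee_pos: [0.5032, -0.0228, 0.1769]
eef_rot: [0.69, 0.724, -0.014, -0.021]
ft_force: [-0.1, 0.5, 0.2]
width: 0.048
grip_force: 0.0
16.275 [ 0.5032 -0.0228  0.1769] yaw 92.74 tilt [-0.0492  0.0088] w 0.048 F [-0.1  0.5  0.2] grip 0.0
units [ 1.251 -0.179  2.589]
[-0.78  0.16  0.82  1.83 -0.13  1.25  0.13]
```

```bash
python3 -m crank '[[[0.65,-0.1,0],0],[[0.6,-0.08,0],0],[[0,0,0.8],0],[[0,0,0.9],0],[[0,0,0.8],0],[[0,0,0],0]]' ; python3 go.py .4922 .0151 .059
python3 - <<'E'
from h import *
a=snap("scene","s4")[165:255,195:305]
cv2.imwrite("pics/z6.png",cv2.resize(a,(660,540),interpolation=2)[...,::-1])
E
```

```text
time: 17.02
ee_pos: [0.491, 0.0149, 0.1016]
eef_rot: [0.689, 0.724, -0.015, -0.021]
ft_force: [0.7, -0.1, 1.0]
width: 0.0479
grip_force: 0.0
17.025 [0.491  0.0149 0.1016] yaw 92.84 tilt [-0.052   0.0076] w 0.0479 F [ 0.7 -0.1  1. ] grip 0.0
units [-0.01   0.112  1.415]
```

View pics/z6.png

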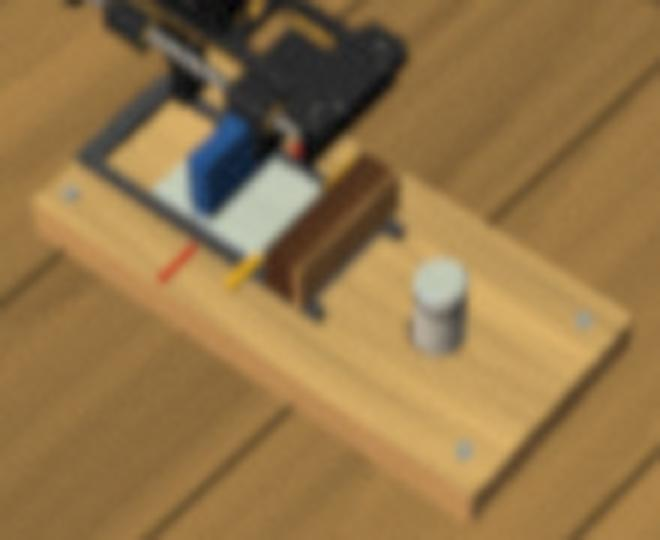

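The fingertips at about (185,95) and (300,150) straddle the blue handle, and the dog stands upright in the hole. I'll descend and grip.

```bash
python3 -m crank '[[[0,0.05,0.5],0],[[0,0,0.5],0],[[0,0,0.4],0],[[0,0,0],0]]' ; python3 -m crank '[[[0,0,0],0],[[0,0,0],0],[[0,0,0],0],[[0,0,0],0]]' 0 45; python3 go.py .4515 .0129 .059
```

```text
time: 17.58
ee_pos: [0.4908, 0.0153, 0.0596]
eef_rot: [0.688, 0.725, -0.015, -0.021]
ft_force: [-0.4, 0.5, 0.0]
width: 0.0476
grip_force: 0.0
time: 18.08
ee_pos: [0.4889, 0.0154, 0.0605]
eef_rot: [0.688, 0.725, -0.016, -0.023]
ft_force: [-12.8, 1.1, 21.8]
width: 0.0163
grip_force: 44.5
18.075 [0.4889 0.0154 0.0605] yaw 92.96 tilt [-0.0552  0.0093] w 0.0163 F [-12.8   1.1  21.8] grip 44.5
units [-0.02  -1.245  0.118]
```

```bash
python3 -m crank '[[[0,-0.25,0],0],[[0,-0.3,0],0],[[0,-0.3,0],0],[[0,-0.3,0.03],0],[[0,-0.2,0.02],0],[[0,0,0],0],[[0,0,0],0]]' ; python3 go.py .4515 .0129 .059
cat > jaw.py <<'E'
from h import *
import sys
k=sys.argv[1]
a=snap("scene","s"+k);b=snap("top","t"+k)
A=cv2.resize(a[170:230,205:265],(400,400),interpolation=2);B=cv2.resize(b[205:250,230:290],(400,300),interpolation=2)
o=np.zeros((400,800,3),np.uint8);o[:,:400]=A;o[:300,400:]=B
cv2.imwrite(f"pics/z{k}.png",o[...,::-1])
E
python3 jaw.py 7
```

```text
time: 18.95
ee_pos: [0.4519, 0.0135, 0.0608]
eef_rot: [0.688, 0.725, -0.013, -0.02]
ft_force: [8.8, -0.5, -18.2]
width: 0.0158
grip_force: 43.9
18.95 [0.4519 0.0135 0.0608] yaw 92.99 tilt [-0.046   0.0084] w 0.0158 F [  8.8  -0.5 -18.2] grip 43.9
units [-0.019 -0.013  0.059]
```

View pics/z7.png

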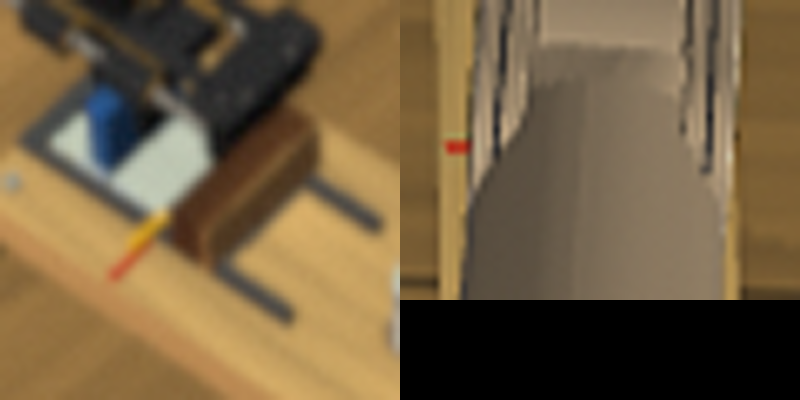

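The yellow pointer at crop (148,230) and the red mark at (125,268) are now nearly in line. I'll quantify the offset at sub-pixel level.

```bash
cat > q.py <<'E'
from h import *
import sys
ex=np.array([np.cos(.051),np.sin(.051)]);ey=np.array([-ex[1],ex[0]]);C=np.array([.5621,.0187])
def meas(k,n="scene"):
    im=cv2.imread(f"pics/{n if len(k)>1 else n[0]}{k[-1]}.png")
    x0,y0,x1,y1={"scene":(210,170,256,225),"top":(232,205,284,245)}[n]
    c=cv2.resize(im[y0:y1,x0:x1],None,fx=8,fy=8,interpolation=cv2.INTER_CUBIC)
    h=cv2.cvtColor(c,cv2.COLOR_BGR2HSV);H,S,V=h[...,0],h[...,1],h[...,2]
    for nm,m in(("yel",(H>=19)&(H<=30)&(S>190)&(V>120)),("red",((H<=7)|(H>=173))&(S>150)&(V>130))):
        N,L,st,_=cv2.connectedComponentsWithStats(m.astype(np.uint8))
        for i in range(1,N):
            if st[i][4]<120: continue
            v,u=np.nonzero(L==i)
            P=np.array([plane(n,((a+.5)/8-.5+x0,(b+.5)/8-.5+y0),.03)[:2] for a,b in list(zip(u,v))[::5]])-C
            X=P@ex;Y=P@ey;print(k,n,nm,st[i][4],"x %.1f y %.1f..%.1f mm; slope %.2f"%(X.mean()*1e3,Y.min()*1e3,Y.max()*1e3,np.polyfit(Y,X,1)[0]))
for k in sys.argv[1:]: meas(k)
meas("00","top"); 
E
python3 q.py 00 7
```

```text
00 scene yel 417 x -32.5 y -46.3..-26.9 mm; slope 0.04
00 scene red 138 x -65.2 y 48.9..63.8 mm; slope -0.07
7 scene yel 445 x -70.1 y -46.6..-27.5 mm; slope 0.02
00 top yel 1044 x -23.7 y -60.0..-32.7 mm; slope -0.00
00 top yel 1115 x -24.3 y 30.3..58.0 mm; slope 0.01
00 top red 789 x -65.0 y -72.4..-42.4 mm; slope -0.00
00 top red 747 x -65.8 y 42.7..68.9 mm; slope 0.02
```

```bash
sed -i 's/(S>150)&(V>130)/(S>165)\&(V>110)/; s/H<=7/H<=11/' q.py; python3 -m crank '[[[0,-0.06,0],0],[[0,0,0],0],[[0,0,0],0],[[0,0,0],0]]'; python3 go.py .4515 .0129 .059; python3 jaw.py 8; python3 q.py 00 7 8
```

```text
time: 19.55
ee_pos: [0.4501, 0.0134, 0.0608]
eef_rot: [0.688, 0.725, -0.013, -0.02]
ft_force: [8.9, 0.6, -19.9]
width: 0.016
grip_force: 43.9
19.55 [0.4501 0.0134 0.0608] yaw 92.99 tilt [-0.0461  0.0083] w 0.016 F [  8.9   0.6 -19.9] grip 43.9
units [-0.018  0.047  0.056]
00 scene yel 417 x -32.5 y -46.3..-26.9 mm; slope 0.04
00 scene red 571 x -65.3 y 50.9..74.7 mm; slope -0.05
00 scene red 621 x -65.2 y -68.2..-40.6 mm; slope -0.03
7 scene yel 445 x -70.1 y -46.6..-27.5 mm; slope 0.02
7 scene red 371 x -65.1 y -68.2..-50.9 mm; slope 0.01
8 scene yel 343 x -71.7 y -47.0..-28.0 mm; slope 0.03
8 scene red 556 x -65.0 y -67.8..-40.1 mm; slope 0.00
00 top yel 1044 x -23.7 y -60.0..-32.7 mm; slope -0.00
00 top yel 1115 x -24.3 y 30.3..58.0 mm; slope 0.01
00 top red 1107 x -64.9 y -73.7..-42.3 mm; slope -0.01
00 top red 1123 x -65.7 y 40.6..70.2 mm; slope 0.01
```

View pics/z8.png

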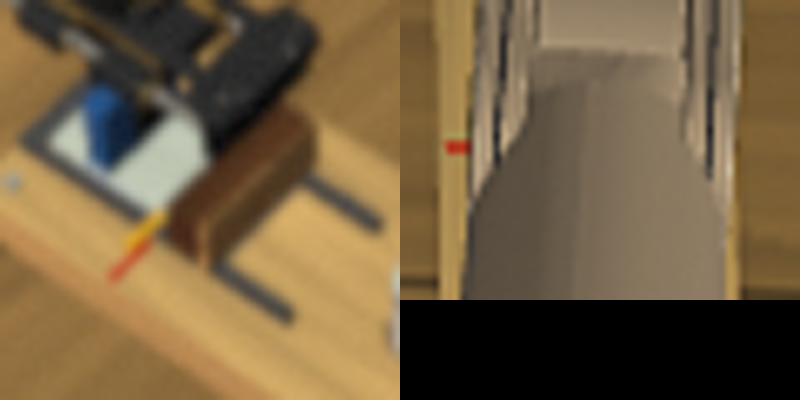

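The yellow now sits just behind the red by the amount expected from the raised tab's parallax. Solving the two views puts the tab 12–13 mm above the board and the pull needed at 39.0 mm; the measured pull is about 39.2 mm. I'll relieve the upward pull slightly and recheck.

```bash
python3 -m crank '[[[0,0,0.03],0],[[0,0,0],0],[[0,0,0],0],[[0,0,0],0],[[0,0,0],0],[[0,0,0],0],[[0,0,0],0],[[0,0,0],0]]'; python3 go.py .4501 .0134 .0608; python3 jaw.py 9; python3 q.py 9 | head -2
python3 - <<'E'
from h import *
a=cv2.imread("pics/s9.png");cv2.imwrite("pics/z10.png",cv2.resize(a,(800,600)))
E
```

```text
time: 20.65
ee_pos: [0.4513, 0.0134, 0.0607]
eef_rot: [0.688, 0.725, -0.012, -0.019]
ft_force: [9.8, -0.5, -12.1]
width: 0.0163
grip_force: 43.8
20.65 [0.4513 0.0134 0.0607] yaw 92.98 tilt [-0.0439  0.0087] w 0.0163 F [  9.8  -0.5 -12.1] grip 43.8
units [ 0.001 -0.039 -0.002]
9 scene yel 394 x -70.6 y -46.4..-28.3 mm; slope 0.04
9 scene red 418 x -65.1 y -67.5..-44.8 mm; slope 0.02
```

View pics/z10.png

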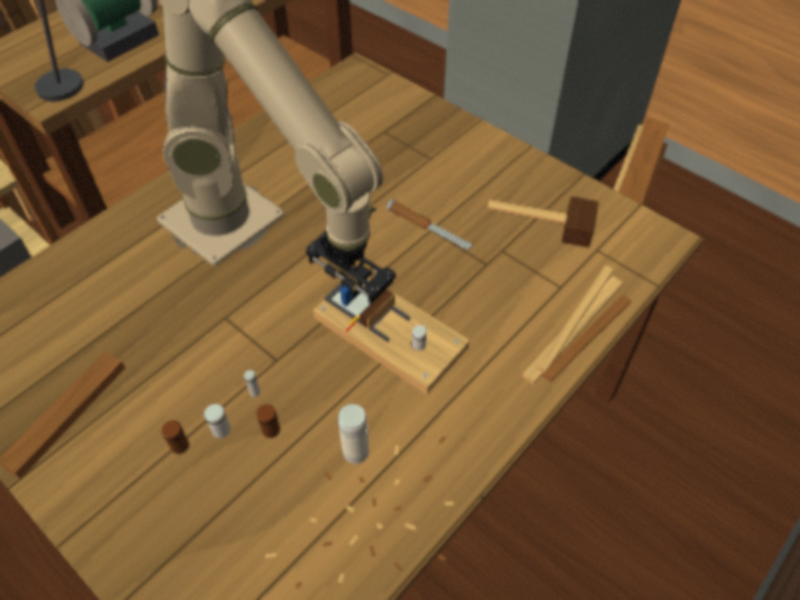

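Everything else is in place and the dog is home in the hole. The jaw eased back about 1.1 mm, so I'll restore that.

```bash
python3 -m crank '[[[0,-0.033,0.0],0],[[0,0,0],0],[[0,0,0],0],[[0,0,0],0],[[0,0,0],0],[[0,0,0],0],[[0,0,0],0],[[0,0,0],0]]'; python3 go.py .4503 .0134 .0608; python3 jaw.py 6; python3 q.py 6 | head -2
```

```text
time: 21.75
ee_pos: [0.4502, 0.0134, 0.0607]
eef_rot: [0.688, 0.725, -0.012, -0.019]
ft_force: [9.3, -0.9, -11.1]
width: 0.0157
grip_force: 43.8
21.75 [0.4502 0.0134 0.0607] yaw 92.98 tilt [-0.0442  0.0087] w 0.0157 F [  9.3  -0.9 -11.1] grip 43.8
units [ 0.001  0.005 -0.004]
6 scene yel 345 x -71.5 y -46.8..-28.3 mm; slope 0.01
6 scene red 569 x -65.1 y -67.9..-40.8 mm; slope 0.02
```

The jaw has moved 39.0 mm by the scene view, which matches the pull needed, and it is holding steady.

```bash
python3 -c "
from bench import r
print(r.close_job())"
```

```text
the job is handed in; nothing more can be done
None
```

I handed the job in with dog_mid pushed home in its hole and released, and the jaw held about 39.0 mm back by the gripped handle, which lines the pointers up with the red marks to within about 1 mm by camera.

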